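# Let two tins down a gravity lane with the seesaw release

### The job

Two red-banded tins are wanted at the packing end. On the lane that holds the red-banded tins, press the black lever pad right down with the fingertips so that the gate at the other end of the rocker lifts and one tin rolls down to the foot of the lane, let the lever come all the way back up so that the next tin moves to the gate, then press and release it once more for the second tin. The third red tin stays waiting behind the shut gate; do not touch, pick up or move any tin by hand, and leave the blue-banded lane and the other things on the bench alone.

Things in the scene. Friction and masses are not known exactly. Their poses are not given: they have to be found in the camera images.
- lane_red: fixed sheet-metal gravity lane, 385 x 92 mm, with three red-banded tins lying across it. Origin on the bench under the rocker's pivot; x points uphill, away from the foot, z up. Foot lip 163 mm to -x, back end 210 mm to +x. A yellow rocker's gate stops the tins 32 mm downhill of the pivot; its black lever pad is on the -y side. The two lanes are alike but for the tins, and may stand left or right
- lane_blue: fixed sheet-metal gravity lane, 385 x 92 mm, with three blue-banded tins lying across it. Origin on the bench under the rocker's pivot; x points uphill, away from the foot, z up. Foot lip 163 mm to -x, back end 210 mm to +x. A yellow rocker's gate stops the tins 32 mm downhill of the pivot; its black lever pad is on the -y side. The two lanes are alike but for the tins, and may stand left or right
- pad_red (a point): top centre of the red lane's black lever pad (46 mm along lane x, 42 mm along lane y), moving with it. At rest 100 mm to lane +x, 90 mm to lane -y of the lane's origin, 196 mm above the bench, uphill edge tilted up 0.39 rad; clear from above. Fully down it is 87 mm lower, about 12 mm farther to lane +x, tilted 0.39 rad the other way. It swings 115 mm from the pivot
- pad_blue (a point): top centre of the blue lane's black lever pad (46 mm along lane x, 42 mm along lane y), moving with it. At rest 100 mm to lane +x, 90 mm to lane -y of the lane's origin, 196 mm above the bench, uphill edge tilted up 0.39 rad; clear from above. Fully down it is 87 mm lower, about 12 mm farther to lane +x, tilted 0.39 rad the other way. It swings 115 mm from the pivot
- rocker_red (a joint): red rocker: 0 at rest, gate shut; 0.78 rad at its stop, pad fully down. A spring returns it (3.5 N on the pad starts it, 7.5 N holds it down). A tin passes under the gate from about 0.65 rad, reaching the foot in 1 s; a hold-back blade keeps the next tin, so one press frees one tin. With the lever back under 0.1 rad the next tin rolls to the gate within 1 s
- rocker_blue (a joint): blue rocker: 0 at rest, gate shut; 0.78 rad at its stop, pad fully down. A spring returns it (3.5 N on the pad starts it, 7.5 N holds it down). A tin passes under the gate from about 0.65 rad, reaching the foot in 1 s; a hold-back blade keeps the next tin, so one press frees one tin. With the lever back under 0.1 rad the next tin rolls to the gate within 1 s
- red_1: food tin with a red band round it, 65 mm across, 80 mm long, lying across the red lane (its y along the tin's axis); origin at its middle. Number 1 from the gate at the start. It turns as it rolls
- red_2: food tin with a red band round it, 65 mm across, 80 mm long, lying across the red lane (its y along the tin's axis); origin at its middle. Number 2 from the gate at the start. It turns as it rolls
- red_3: food tin with a red band round it, 65 mm across, 80 mm long, lying across the red lane (its y along the tin's axis); origin at its middle. Number 3 from the gate at the start. It turns as it rolls
- blue_1: food tin with a blue band round it, 65 mm across, 80 mm long, lying across the blue lane (its y along the tin's axis); origin at its middle. Number 1 from the gate at the start. It turns as it rolls
- blue_2: food tin with a blue band round it, 65 mm across, 80 mm long, lying across the blue lane (its y along the tin's axis); origin at its middle. Number 2 from the gate at the start. It turns as it rolls
- blue_3: food tin with a blue band round it, 65 mm across, 80 mm long, lying across the blue lane (its y along the tin's axis); origin at its middle. Number 3 from the gate at the start. It turns as it rolls
- jar: amber jar with a green lid, 64 mm across, 95 mm high, loose on the bench; origin under its middle
- tape: roll of red tape lying flat, 60 mm across, 24 mm high, loose; origin under its middle
- marker: blue marker pen lying on the bench, 15 mm thick, 135 mm long along its x, loose; origin under its middle
- tin_yellow: yellow-banded tin standing upright, 65 mm across, 80 mm high, loose; origin under its middle
- cup: white plastic cup, 80 mm across, 65 mm high, loose; origin under its middle
- scoop: long spoon lying on the bench, about 190 mm long along its x, loose
- labels: small cardboard box, 90 x 60 x 45 mm, loose; origin under its middle

How it is judged:
On the way, in this order (a step that is already met when the one before it is completed fails the run):
1. the first red tin lies at the foot, the lever is back up and the second tin waits behind the gate (x of red_1 in the frame of lane_red below -0.115 m and x of red_2 in the frame of lane_red above -0.012 m and value of joint rocker_red below 0.06 rad), for 0.2 s.
2. the second red tin has come down too, the lever is back up and the third waits behind the gate (x of red_1 in the frame of lane_red below -0.115 m and x of red_2 in the frame of lane_red below -0.06 m and x of red_3 in the frame of lane_red above -0.012 m and value of joint rocker_red below 0.06 rad), for 0.2 s.
At the end, for the whole second after the job is handed in: Red tins 1 and 2 rest at the lane foot (middles over 115 and 60 mm downhill of the pivot along lane x), red 3 rests behind the shut gate (12 mm downhill to 35 mm uphill of the pivot), all under 30 mm/s; both levers are up (under 0.06 rad); no blue tin moved 20 mm (all of step 2 and x of red_3 in the frame of lane_red below 0.035 m and linear speed of each of red_1, red_2, red_3 below 0.03 m/s and value of joint rocker_blue below 0.06 rad and distance of each of blue_1, blue_2, blue_3 from where it was at the start of the episode below 0.02 m); the robot touches nothing.
It fails at once if the third red tin gets past the gate (x of red_3 in the frame of lane_red below -0.03 m).
It fails at once if the blue lane's lever is pressed (over 0.15 rad) or a blue tin is moved (over 20 mm) (value of joint rocker_blue above 0.15 rad or distance of any of blue_1, blue_2, blue_3 from where it was at the start of the episode above 0.02 m).
It fails at once if a tin of either lane is touched by the robot (over 0.5 N) (contact force between any of the fingers, the arm and red_1 above 0.5 N or contact force between any of the fingers, the arm and red_2 above 0.5 N or contact force between any of the fingers, the arm and red_3 above 0.5 N or contact force between any of the fingers, the arm and blue_1 above 0.5 N or contact force between any of the fingers, the arm and blue_2 above 0.5 N or contact force between any of the fingers, the arm and blue_3 above 0.5 N).
It fails at once if a tin of either lane is lifted out of its lane (its middle over 160 mm above the bench) (height (world z) of any of red_1, red_2, red_3, blue_1, blue_2, blue_3 above 0.16 m).
It fails at once if another thing on the bench is moved (over 25 mm) (distance of any of jar, tape, marker, tin_yellow, cup, scoop, labels from where it was at the start of the episode above 0.025 m).
It also fails if it takes over 48 s, if anything falls off the work surface, if the arm or the gripper's body presses on something with over 40 N, if the wrist force passes 120 N, or if a joint passes its speed limit or range.

### The arm

A 6-joint arm with a two-finger parallel gripper is mounted at the origin on the work surface. World frame = base frame: x ahead of the robot, y to its left, z up, the work surface at z = 0. Lengths are in m, angles in rad, forces in N, time in s.
With the tool pointing down it reaches from about 0.35 to 0.975 m from the base axis. Payload 17.4 kg.
Tool frame: the origin (TCP) lies on the mounting face of the last link; the fingertips stand 173 mm ahead of it and the grasp point (between the pads) lies 155 mm ahead of it; z points along the fingers, y is the line along which they close (so a half turn about z gives the same grasp; the last joint's range is limited). The gripper opens to 85 mm and grips with 20 to 120 N. Pads are 22 mm wide; open, the fingers measure 114 mm over their backs; the gripper's body (76 mm by 85 mm) begins 54 mm behind the grasp point. The pads swing forward as they close: fully open they stand 13 mm farther back than shut.
Start: joints at [1.089, 0.116, 1.442, -0, 1.584, -0.038], TCP at [0.29, 0.61, 0.405] pointing down, gripper open.
Joint ranges: [-2.83, 2.83], [-0.83, 2.19], [0.07, 2.5], [-1.14, 4.28], [0.01, 3], [-2.97, 2.97]. Speed limits (rad/s): [1.89, 1.89, 2.22, 3.14, 3.14, 3.14].

### API

Orientations are given as a unit quaternion [x, y, z, w].
In Python, from rig import read_state, camera, get_calibration, job_done gives the robot as it stands.
- The arm moves only by the tool send_rows, never from a script. Its argument "series" is a list of rows, each an object of numbers: "x", "y", "z": the shift along the tool's x, y, z in cm; "ax", "ay", "az": the turn, a rotation vector about the tool's x, y, z in rad; "grip": the opening, from 0 (shut) to 1 (fully open). A call has 1 to 5 rows; each row shifts and turns the commanded pose from where the row before left it, along the tool's axes as they then stand; what a row does not reach is not made up. A row lasts 1/10 s, in which the tool goes at most 50 mm and 8.59 degrees, less where a joint would pass 70% of its speed; a pose out of reach is approached as far as the arm can. A call with a gripper value outside its range is refused whole. The fingers move at their own pace and stop on an object; "squeeze" is the grip in N (left out, the last holds). Time passes only in rows, so rows that do not move let the fingers close. It gives the time, the measured TCP pose, the force, the opening and the grip force at its end, in the units of the state.
- read_state(): the state, without advancing time (a new reading comes with each control period).
- camera(name): name is "side" or "top" or "wrist"; returns the picture (480x640x3 uint8, red, green, blue); there is no depth.
- get_calibration(name): a dict with "fx", "fy", "cx", "cy" (pixels), "world_from_camera" (4x4, takes a point from camera to world coordinates); the wrist camera has in their place "tool_from_camera" (4x4, takes a point from camera to tool coordinates, whose origin is the TCP and whose axes are the flange's). Camera axes: x right, y up, looking along -z (the intrinsics and any distortion apply to the point x, -y, -z); pixel columns grow to the right and rows downward; lengths in m; the calibration is good to about 2 mm. The wrist camera is an equidistant fisheye: a pixel r from the principal point sees the ray r / f radians off the axis. A picture is of the moment at which its call begins: read the wrist's pose just before it. get_calibration takes no time and is no camera call.
- job_done(): hands the job in; it is judged then, once.
The state is a dict: "t": time; "joints": joint angles; "joint_velocities": joint speeds; "effort": joint torques, N m; "position": TCP position; "ee_rot": TCP orientation; "force": force on the tool from outside, world axes, zero at the start; "torque": the same for the moment, N m; "gripper_width": opening from 0.0 (shut) to 1.0 (fully open); "grasp_force": force on a finger pad.
Only numpy, scipy, OpenCV 4.12 (cv2) and the standard library are available. Lean on these libraries where they do the work, as an engineer would, in place of code of your own. Each camera call takes 0.05 s, during which the arm holds its last target. There are 200 camera calls.

## Working session

There is one attempt and no reset: what is moved stays moved. The work goes in short steps, Python scripts to look and compute and a tool call to move; the robot and the scene stay as the last step left them, time stands still between calls to the robot, and variables do not carry over. Pictures are saved under pics/ and viewed, at most 10 in all, crops included, and the job is handed in when it is done.

Besides the shell and the picture viewer there is one more tool, called in YAML: its name, and indented under it one key for each argument. send_rows: Moves the arm, as the interface text tells. Its arguments: {"type":"object","properties":{"series":{"type":"array","items":{"type":"object","properties":{"x":{"type":"number"},"y":{"type":"number"},"z":{"type":"number"},"ax":{"type":"number"},"ay":{"type":"number"},"az":{"type":"number"},"grip":{"type":"number"}}}},"squeeze":{"type":"number"}},"required":["series"]}

```bash
mkdir -p pics
python3 - <<'E'
from rig import *
import cv2,numpy as np
s=read_state();print(s['t'],s['position'],s['ee_rot'],s['force'])
for n in['top','side']:
    cv2.imwrite(f'pics/{n}1.png',camera(n)[:,:,::-1]);c=get_calibration(n);print(n,c)
E
```

```text
0.0 [0.28984148 0.60961052 0.40397128] [ 2.20094615e-01  9.75478361e-01 -5.53617790e-04 -1.45145306e-04] [-0.1563311   0.50660233  0.49825665]
top {'fx': 571.8983683337467, 'fy': 571.8983683337467, 'cx': 317.8337410780325, 'cy': 241.35991786434974, 'world_from_camera': array([[-0.00182589,  0.98691886, -0.16120739,  0.32009735],
       [-0.99998399, -0.00266543, -0.00499177,  0.01402938],
       [-0.00535616,  0.16119569,  0.98690793,  1.44814441],
       [ 0.        ,  0.        ,  0.        ,  1.        ]])}
side {'fx': 500.45261375652285, 'fy': 500.45261375652285, 'cx': 317.16166281630825, 'cy': 242.14151484783716, 'world_from_camera': array([[ 0.76510393,  0.50181451, -0.40348256,  0.07310266],
       [-0.6437645 ,  0.58296139, -0.49570484, -0.59014095],
       [-0.01353713,  0.63901347,  0.76907642,  1.03291588],
       [ 0.        ,  0.        ,  0.        ,  1.        ]])}
```

View pics/top1.png

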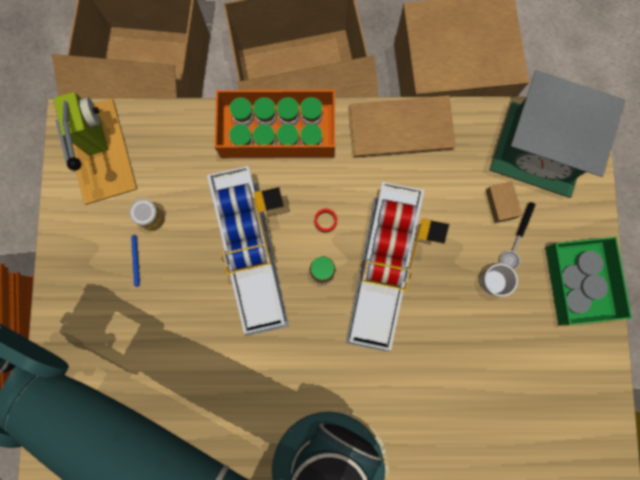

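View pics/side1.png

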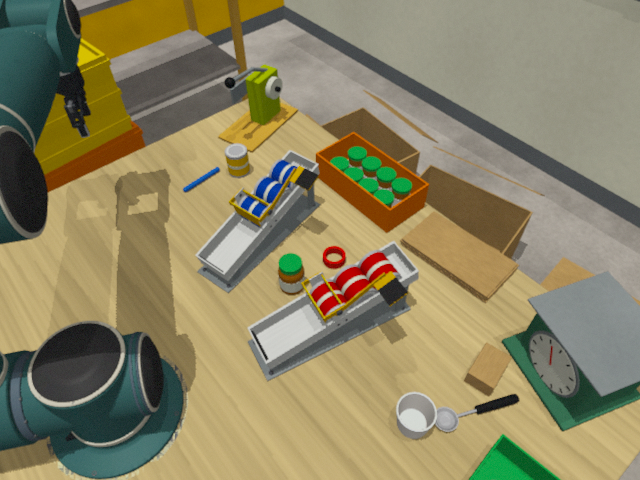

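Top view: the red lane is on the right (foot about (370,345), back about (402,187), pad about (438,232)). In the side view the pad is at about (392,290) and the lane's foot base corners are at about (267,373) and (250,343).

```bash
cat > h.py <<'E'
import numpy as np,cv2
from rig import *
def ray(n,u,v):
    c=get_calibration(n);W=c['world_from_camera']
    d=W[:3,:3]@np.array([(u-c['cx'])/c['fx'],-(v-c['cy'])/c['fy'],-1]);return W[:3,3],d
def atz(n,u,v,z):
    o,d=ray(n,u,v);return o+d*(z-o[2])/d[2]
def tri(a,b):
    (o1,d1),(o2,d2)=ray(*a),ray(*b)
    t=np.linalg.lstsq(np.c_[d1,-d2],o2-o1,rcond=None)[0]
    p,q=o1+d1*t[0],o2+d2*t[1];return (p+q)/2,np.linalg.norm(p-q)
E
python3 - <<'E'
from h import *
np.set_printoptions(precision=4,suppress=True)
C={}
for n,(x0,y0,x1,y1) in {'top':(422,215,455,248),'side':(370,268,412,310)}.items():
    im=cv2.imread(f'pics/{n}1.png')[y0:y1,x0:x1]
    m=(im.max(2)<60).astype(np.uint8)
    k,l,st,ce=cv2.connectedComponentsWithStats(m);i=1+st[1:,4].argmax()
    C[n]=ce[i]+[x0,y0];print(n,st[i],C[n],atz(n,*C[n],.196))
print(tri(('top',*C['top']),('side',*C['side'])))
for p in[(370,345),]:print('foot',atz('top',*p,.03))
print('foot side',atz('side',267,373,0),atz('side',250,343,0),'back',atz('side',410,308,0))
print('top edges foot',atz('top',349,344,.03),atz('top',391,349,.03))
for z in(.09,.12,.15):print('back',atz('top',383,185,z),atz('top',422,189,z))
a=cv2.imread('pics/top1.png')[170:360,340:460];b=cv2.imread('pics/side1.png')[230:390,240:430]
cv2.imwrite('pics/z.png',np.hstack([cv2.resize(a,(360,570)),cv2.resize(b,(440,570*440//440))]))
E
```

```text
top [  6   7  20  20 299] [437.4348 231.6421] [ 0.5458 -0.2455  0.196 ]
side [  9  10  28  27 401] [392.3292 291.0249] [ 0.5444 -0.2467  0.196 ]
(array([ 0.546 , -0.2458,  0.1936]), np.float64(0.0005221437038540078))
foot [ 0.2953 -0.1056  0.03  ]
foot side [ 0.2892 -0.1395  0.    ] [ 0.3033 -0.0546  0.    ] back [ 0.6518 -0.2285  0.    ]
top edges foot [ 0.2977 -0.0544  0.03  ] [ 0.2856 -0.1565  0.03  ]
back [ 0.6811 -0.1386  0.09  ] [ 0.6707 -0.2335  0.09  ]
back [ 0.6731 -0.1353  0.12  ] [ 0.663  -0.2281  0.12  ]
back [ 0.6651 -0.1319  0.15  ] [ 0.6552 -0.2226  0.15  ]
```

View pics/z.png

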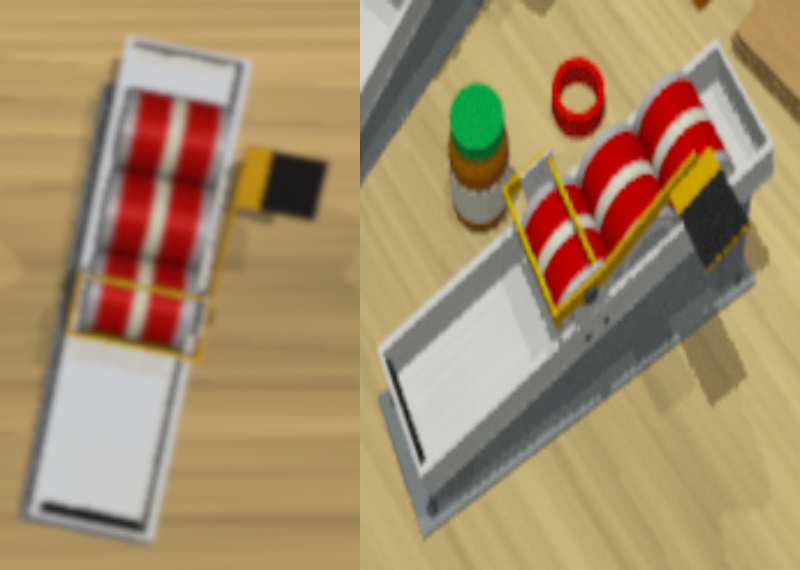

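send_rows:
  series:
    - {"x":-1.5,"y":-1.7,"z":-2,"grip":0}
    - {"x":-3,"y":-3.3,"z":-1,"grip":0}
    - {"x":-3,"y":-3.3,"z":-1,"grip":0}
    - {"x":-3,"y":-3.3,"grip":0}
    - {"x":-3,"y":-3.3,"grip":0}

```text
invalid input
```

send_rows:
  series:
    - {"x":-3,"y":-3.3,"grip":0}
    - {"x":-3,"y":-3.3,"grip":0}
    - {"x":-3,"y":-3.3,"grip":0}
    - {"x":-3,"y":-3.3,"grip":0}
    - {"x":-3,"y":-3.3,"grip":0}

```text
invalid input
```

send_rows:
  series:
    - {"x":-3,"y":-3.3,"grip":0}
    - {"x":-3,"y":-3.3,"grip":0}
    - {"x":-3,"y":-3.3,"grip":0}
    - {"x":-3,"y":-3.3,"grip":0}
    - {"x":-3,"y":-3.3,"grip":0}

```text
invalid input
```

send_rows:
  series:
    - {"x":-1.5,"y":-1.7,"z":-2,"ax":0,"ay":0,"az":0,"grip":0}
    - {"x":-3,"y":-3.3,"z":-1,"ax":0,"ay":0,"az":0,"grip":0}
    - {"x":-3,"y":-3.3,"z":-1,"ax":0,"ay":0,"az":0,"grip":0}
    - {"x":-3,"y":-3.3,"z":0,"ax":0,"ay":0,"az":0,"grip":0}
    - {"x":-3,"y":-3.3,"z":0,"ax":0,"ay":0,"az":0,"grip":0}
  squeeze: 30

```text
t: 0.6
position: [0.3479, 0.4154, 0.4447]
ee_rot: [0.22, 0.976, 0.0, 0.0]
force: [0.8, -0.2, -0.5]
gripper_width: 0.141
grasp_force: 0.0
```

send_rows:
  series:
    - {"x":-3.2,"y":-3.5,"z":0,"ax":0,"ay":0,"az":0,"grip":0}
    - {"x":-3.2,"y":-3.5,"z":0,"ax":0,"ay":0,"az":0,"grip":0}
    - {"x":-3.2,"y":-3.5,"z":0,"ax":0,"ay":0,"az":0,"grip":0}
    - {"x":-3.2,"y":-3.5,"z":0,"ax":0,"ay":0,"az":0,"grip":0}
    - {"x":-3.2,"y":-3.5,"z":0,"ax":0,"ay":0,"az":0,"grip":0}
  squeeze: 30

```text
t: 1.1
position: [0.4171, 0.1885, 0.4446]
ee_rot: [0.22, 0.976, 0.0, 0.0]
force: [1.1, 0.5, 0.5]
gripper_width: 0.003
grasp_force: 0.0
```

send_rows:
  series:
    - {"x":-3.2,"y":-3.5,"z":0,"ax":0,"ay":0,"az":0,"grip":0}
    - {"x":-3.2,"y":-3.5,"z":0,"ax":0,"ay":0,"az":0,"grip":0}
    - {"x":-3.2,"y":-3.5,"z":0,"ax":0,"ay":0,"az":0,"grip":0}
    - {"x":-3.2,"y":-3.5,"z":0,"ax":0,"ay":0,"az":0,"grip":0}
    - {"x":-3.2,"y":-3.5,"z":0,"ax":0,"ay":0,"az":0,"grip":0}
  squeeze: 30

```text
t: 1.6
position: [0.4865, -0.0385, 0.4447]
ee_rot: [0.22, 0.975, 0.0, 0.0]
force: [1.3, 0.2, 0.5]
gripper_width: 0.002
grasp_force: 0.0
```

send_rows:
  series:
    - {"x":-3.2,"y":-3.5,"z":0,"ax":0,"ay":0,"az":0,"grip":0}
    - {"x":-3.2,"y":-3.5,"z":0,"ax":0,"ay":0,"az":0,"grip":0}
    - {"x":-3.2,"y":-3.5,"z":0,"ax":0,"ay":0,"az":0,"grip":0}
    - {"x":0,"y":0,"z":0,"ax":0,"ay":0,"az":-0.13,"grip":0}
    - {"x":0,"y":0,"z":0,"ax":0,"ay":0,"az":-0.13,"grip":0}
  squeeze: 30

```text
t: 2.1
position: [0.5283, -0.174, 0.4438]
ee_rot: [0.09, 0.996, 0.0, -0.001]
force: [-1.3, 0.2, 0.1]
gripper_width: -0.002
grasp_force: 0.0
```

Run:
```python
from h import *
from scipy.spatial.transform import Rotation as R
np.set_printoptions(precision=4,suppress=True)
s=read_state();c=get_calibration('wrist');cv2.imwrite('pics/w1.png',camera('wrist')[:,:,::-1])
T=R.from_quat(s['ee_rot']).as_matrix()
print(s['t'],s['position'],s['joints'],s['gripper_width']);print(T);print(c)
d=np.array([.5455,-.2458,0])-s['position'];print('tool offset to pad',T.T@d)
```

```text
2.1 [ 0.5283 -0.174   0.4438] [-0.364  -0.1506  1.642  -0.      1.6518 -1.7538] -0.0019356736033928619
[[-0.9837  0.18   -0.0015]
 [ 0.18    0.9837  0.0006]
 [ 0.0016  0.0003 -1.    ]]
{'fx': 371.64829954431775, 'fy': 371.64829954431775, 'cx': 321.9797770963515, 'cy': 240.90643227024253, 'tool_from_camera': array([[ 0.0009,  0.9515,  0.3076,  0.0782],
       [ 1.    , -0.0007, -0.0007, -0.0012],
       [-0.0004,  0.3076, -0.9515,  0.0306],
       [ 0.    ,  0.    ,  0.    ,  1.    ]])}
tool offset to pad [-0.0305 -0.0677  0.4438]
```

View pics/w1.png

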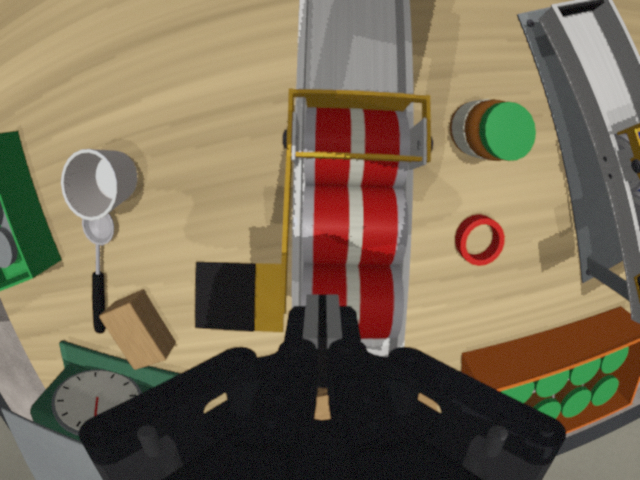

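The wrist view is square with the lane; the black pad spans columns 195–255 and rows 262–331, centre (225,297).

Run:
```python
from h import *
np.set_printoptions(precision=4,suppress=True)
from scipy.spatial.transform import Rotation as R
s=read_state();c=get_calibration('wrist');W=c['tool_from_camera'];T=R.from_quat(s['ee_rot']).as_matrix()
for u,v in[(225,297),(195,297),(255,297),(225,262),(225,331)]:
    a=np.array([u-c['cx'],v-c['cy']]);r=np.hypot(*a);th=r/c['fx'];a=a/r*np.sin(th)
    d=T@W[:3,:3]@np.array([a[0],-a[1],-np.cos(th)]);o=s['position']+T@W[:3,3]
    p=o+d*(.195-o[2])/d[2];print(p,T.T@(p-s['position']))
```

```text
[ 0.5481 -0.2437  0.195 ] [-0.032  -0.066   0.2489]
[ 0.5452 -0.2652  0.195 ] [-0.0327 -0.0877  0.2489]
[ 0.5512 -0.2233  0.195 ] [-0.0314 -0.0454  0.2489]
[ 0.5237 -0.237   0.195 ] [-0.0067 -0.0636  0.249 ]
[ 0.5742 -0.2513  0.195 ] [-0.0589 -0.0691  0.2489]
```

send_rows:
  series:
    - {"x":-1.6,"y":-3.4,"z":0,"ax":0,"ay":0,"az":0,"grip":0}
    - {"x":-1.6,"y":-3.4,"z":0,"ax":0,"ay":0,"az":0,"grip":0}
    - {"x":0,"y":0,"z":3,"ax":0,"ay":0,"az":0,"grip":0}
    - {"x":0,"y":0,"z":3,"ax":0,"ay":0,"az":0,"grip":0}
    - {"x":0,"y":0,"z":0,"ax":0,"ay":0,"az":0,"grip":0}
  squeeze: 30

```text
t: 2.65
position: [0.5468, -0.2451, 0.3803]
ee_rot: [0.093, 0.996, 0.001, -0.003]
force: [-0.1, 0.6, 0.0]
gripper_width: 0.002
grasp_force: 0.0
```

send_rows:
  series:
    - {"x":0,"y":0,"z":1.5,"ax":0,"ay":0,"az":0,"grip":0}
    - {"x":-0.3,"y":0,"z":1.5,"ax":0,"ay":0,"az":0,"grip":0}
    - {"x":-0.3,"y":0,"z":1.5,"ax":0,"ay":0,"az":0,"grip":0}
    - {"x":-0.3,"y":0,"z":1.5,"ax":0,"ay":0,"az":0,"grip":0}
    - {"x":-0.2,"y":0,"z":1.5,"ax":0,"ay":0,"az":0,"grip":0}
  squeeze: 30

```text
t: 3.15
position: [0.5584, -0.2471, 0.3098]
ee_rot: [0.092, 0.996, -0.0, 0.001]
force: [-1.7, 0.8, 6.4]
gripper_width: 0.001
grasp_force: 3.5
```

send_rows:
  series:
    - {"x":-0.1,"y":0,"z":1.0,"ax":0,"ay":0,"az":0,"grip":0}
    - {"x":0,"y":0,"z":0.9,"ax":0,"ay":0,"az":0,"grip":0}
    - {"x":0,"y":0,"z":0.2,"ax":0,"ay":0,"az":0,"grip":0}
    - {"x":0,"y":0,"z":0.2,"ax":0,"ay":0,"az":0,"grip":0}
  squeeze: 30

```text
t: 3.55
position: [0.5594, -0.2473, 0.2873]
ee_rot: [0.092, 0.996, -0.0, 0.001]
force: [-0.4, -0.6, 7.8]
gripper_width: 0.006
grasp_force: 3.7
```

send_rows:
  series:
    - {"x":0,"y":0,"z":0.2,"ax":0,"ay":0,"az":0,"grip":0}
    - {"x":0,"y":0,"z":0.1,"ax":0,"ay":0,"az":0,"grip":0}
    - {"x":0,"y":0,"z":0,"ax":0,"ay":0,"az":0,"grip":0}
  squeeze: 30

```text
t: 3.85
position: [0.5594, -0.2473, 0.2848]
ee_rot: [0.092, 0.996, -0.0, 0.001]
force: [-0.1, -0.1, 8.1]
gripper_width: -0.001
grasp_force: 3.7
```

Run:
```python
from h import *
a=camera('side')[200:400,220:440];b=camera('wrist')
cv2.imwrite('pics/p1.png',np.hstack([cv2.resize(a,(400,400)),cv2.resize(b,(400,400))])[:,:,::-1]);print(read_state()['t'])
```

```text
3.95
```

View pics/p1.png

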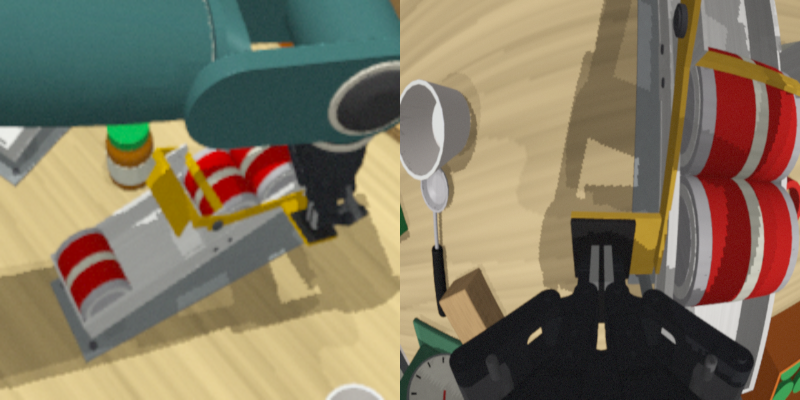

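The first tin is at the foot (side crop, about (90,275)); the gate is up, the other two are held back, and the fingertips sit mid-pad. Next I release it.

send_rows:
  series:
    - {"x":0.2,"y":0,"z":-2,"ax":0,"ay":0,"az":0,"grip":0}
    - {"x":0.3,"y":0,"z":-2,"ax":0,"ay":0,"az":0,"grip":0}
    - {"x":0.3,"y":0,"z":-2,"ax":0,"ay":0,"az":0,"grip":0}
    - {"x":0.4,"y":0,"z":-2.1,"ax":0,"ay":0,"az":0,"grip":0}
    - {"x":0,"y":0,"z":-2.5,"ax":0,"ay":0,"az":0,"grip":0}
  squeeze: 30

```text
t: 4.45
position: [0.547, -0.2449, 0.3901]
ee_rot: [0.092, 0.996, 0.0, -0.0]
force: [-0.0, -0.7, -0.0]
gripper_width: 0.0
grasp_force: 0.0
```

send_rows:
  series:
    - {"x":0,"y":0,"z":0,"ax":0,"ay":0,"az":0,"grip":0}
    - {"x":0,"y":0,"z":0,"ax":0,"ay":0,"az":0,"grip":0}
    - {"x":0,"y":0,"z":0,"ax":0,"ay":0,"az":0,"grip":0}
    - {"x":0,"y":0,"z":0,"ax":0,"ay":0,"az":0,"grip":0}
    - {"x":0,"y":0,"z":0,"ax":0,"ay":0,"az":0,"grip":0}
  squeeze: 30

```text
t: 4.95
position: [0.5472, -0.2452, 0.3889]
ee_rot: [0.092, 0.996, 0.0, -0.001]
force: [-0.3, -0.3, 0.1]
gripper_width: 0.004
grasp_force: 0.0
```

send_rows:
  series:
    - {"x":0,"y":0,"z":0,"ax":0,"ay":0,"az":0,"grip":0}
    - {"x":0,"y":0,"z":0,"ax":0,"ay":0,"az":0,"grip":0}
    - {"x":0,"y":0,"z":0,"ax":0,"ay":0,"az":0,"grip":0}
    - {"x":0,"y":0,"z":0,"ax":0,"ay":0,"az":0,"grip":0}
    - {"x":0,"y":0,"z":0,"ax":0,"ay":0,"az":0,"grip":0}
  squeeze: 30

```text
t: 5.45
position: [0.5472, -0.2452, 0.3897]
ee_rot: [0.092, 0.996, -0.0, 0.0]
force: [-0.2, -0.3, -0.0]
gripper_width: 0.004
grasp_force: 0.0
```

send_rows:
  series:
    - {"x":0,"y":0,"z":0,"ax":0,"ay":0,"az":0,"grip":0}
    - {"x":0,"y":0,"z":0,"ax":0,"ay":0,"az":0,"grip":0}
    - {"x":0,"y":0,"z":0,"ax":0,"ay":0,"az":0,"grip":0}
    - {"x":0,"y":0,"z":0,"ax":0,"ay":0,"az":0,"grip":0}
    - {"x":0,"y":0,"z":0,"ax":0,"ay":0,"az":0,"grip":0}
  squeeze: 30

```text
t: 5.95
position: [0.5472, -0.2452, 0.3897]
ee_rot: [0.092, 0.996, -0.0, -0.0]
force: [0.5, 0.3, 0.5]
gripper_width: 0.005
grasp_force: 0.0
```

Run:
```python
from h import *
a=camera('side')[200:400,220:440];b=camera('wrist')
cv2.imwrite('pics/p2.png',np.hstack([cv2.resize(a,(400,400)),cv2.resize(b,(400,400))])[:,:,::-1]);print(read_state()['t'])
```

```text
6.05
```

View pics/p2.png

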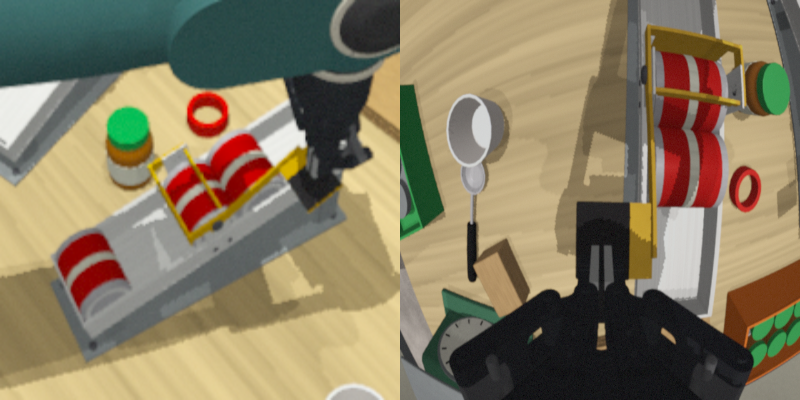

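The gate is shut, with tin 2 at the gate and tin 3 behind it. Now the second press, 10.5 cm down from here.

send_rows:
  series:
    - {"x":0,"y":0,"z":2,"ax":0,"ay":0,"az":0,"grip":0}
    - {"x":-0.3,"y":0,"z":1.5,"ax":0,"ay":0,"az":0,"grip":0}
    - {"x":-0.3,"y":0,"z":1.5,"ax":0,"ay":0,"az":0,"grip":0}
    - {"x":-0.3,"y":0,"z":1.5,"ax":0,"ay":0,"az":0,"grip":0}
    - {"x":-0.2,"y":0,"z":1.5,"ax":0,"ay":0,"az":0,"grip":0}
  squeeze: 30

```text
t: 6.55
position: [0.5582, -0.2473, 0.3091]
ee_rot: [0.092, 0.996, -0.0, -0.0]
force: [-2.3, -0.2, 7.4]
gripper_width: 0.002
grasp_force: 3.6
```

send_rows:
  series:
    - {"x":-0.1,"y":0,"z":1.2,"ax":0,"ay":0,"az":0,"grip":0}
    - {"x":0,"y":0,"z":1.0,"ax":0,"ay":0,"az":0,"grip":0}
    - {"x":0,"y":0,"z":0.3,"ax":0,"ay":0,"az":0,"grip":0}
    - {"x":0,"y":0,"z":0,"ax":0,"ay":0,"az":0,"grip":0}
    - {"x":0,"y":0,"z":0,"ax":0,"ay":0,"az":0,"grip":0}
  squeeze: 30

```text
t: 7.05
position: [0.5594, -0.2474, 0.285]
ee_rot: [0.092, 0.996, -0.0, 0.001]
force: [0.6, 0.5, 7.2]
gripper_width: 0.001
grasp_force: 3.7
```

send_rows:
  series:
    - {"x":0,"y":0,"z":0,"ax":0,"ay":0,"az":0,"grip":0}
    - {"x":0,"y":0,"z":0,"ax":0,"ay":0,"az":0,"grip":0}
    - {"x":0,"y":0,"z":0,"ax":0,"ay":0,"az":0,"grip":0}
    - {"x":0,"y":0,"z":0,"ax":0,"ay":0,"az":0,"grip":0}
  squeeze: 30

```text
t: 7.45
position: [0.5594, -0.2474, 0.285]
ee_rot: [0.092, 0.996, -0.0, 0.001]
force: [1.6, 0.1, 6.9]
gripper_width: 0.002
grasp_force: 3.7
```

Run:
```python
from h import *
a=camera('side')[200:400,220:440];b=camera('wrist')
cv2.imwrite('pics/p3.png',np.hstack([cv2.resize(a,(400,400)),cv2.resize(b,(400,400))])[:,:,::-1]);print(read_state()['t'])
```

```text
7.55
```

View pics/p3.png

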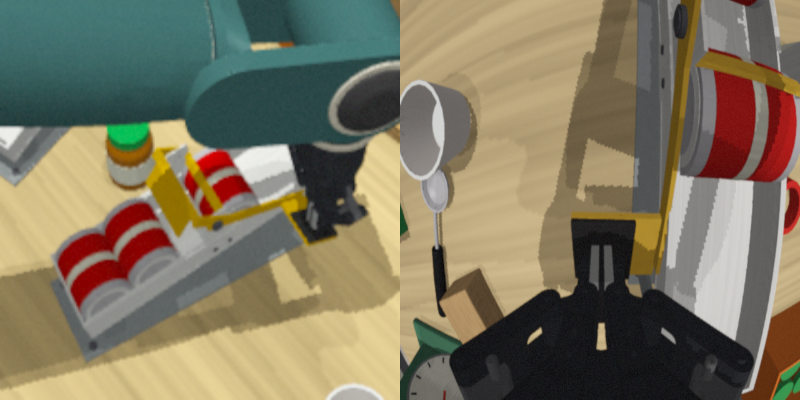

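Two tins are at the foot and the third is held behind the raised gate. I release and retreat upward.

send_rows:
  series:
    - {"x":0.2,"y":0,"z":-2,"ax":0,"ay":0,"az":0,"grip":0}
    - {"x":0.3,"y":0,"z":-2,"ax":0,"ay":0,"az":0,"grip":0}
    - {"x":0.3,"y":0,"z":-2,"ax":0,"ay":0,"az":0,"grip":0}
    - {"x":0.4,"y":0,"z":-2.1,"ax":0,"ay":0,"az":0,"grip":0}
    - {"x":0,"y":0,"z":-2.5,"ax":0,"ay":0,"az":0,"grip":0}
  squeeze: 30

```text
t: 8.05
position: [0.547, -0.2451, 0.3904]
ee_rot: [0.092, 0.996, 0.0, -0.001]
force: [-0.5, -0.1, 0.3]
gripper_width: 0.001
grasp_force: 0.0
```

send_rows:
  series:
    - {"x":0,"y":0,"z":-2,"ax":0,"ay":0,"az":0,"grip":0}
    - {"x":0,"y":0,"z":-2,"ax":0,"ay":0,"az":0,"grip":0}
    - {"x":0,"y":0,"z":-1,"ax":0,"ay":0,"az":0,"grip":0}
    - {"x":0,"y":0,"z":0,"ax":0,"ay":0,"az":0,"grip":0}
    - {"x":0,"y":0,"z":0,"ax":0,"ay":0,"az":0,"grip":0}
  squeeze: 30

```text
t: 8.55
position: [0.5473, -0.2452, 0.4394]
ee_rot: [0.092, 0.996, 0.0, -0.001]
force: [0.1, 0.5, -0.5]
gripper_width: 0.002
grasp_force: 0.0
```

send_rows:
  series:
    - {"x":0,"y":0,"z":0,"ax":0,"ay":0,"az":0,"grip":0}
    - {"x":0,"y":0,"z":0,"ax":0,"ay":0,"az":0,"grip":0}
    - {"x":0,"y":0,"z":0,"ax":0,"ay":0,"az":0,"grip":0}
    - {"x":0,"y":0,"z":0,"ax":0,"ay":0,"az":0,"grip":0}
    - {"x":0,"y":0,"z":0,"ax":0,"ay":0,"az":0,"grip":0}
  squeeze: 30

```text
t: 9.05
position: [0.5471, -0.2452, 0.4406]
ee_rot: [0.092, 0.996, -0.0, -0.0]
force: [0.4, -0.1, 0.5]
gripper_width: -0.002
grasp_force: 0.0
```

send_rows:
  series:
    - {"x":0,"y":0,"z":0,"ax":0,"ay":0,"az":0,"grip":0}
    - {"x":0,"y":0,"z":0,"ax":0,"ay":0,"az":0,"grip":0}
    - {"x":0,"y":0,"z":0,"ax":0,"ay":0,"az":0,"grip":0}
    - {"x":0,"y":0,"z":0,"ax":0,"ay":0,"az":0,"grip":0}
    - {"x":0,"y":0,"z":0,"ax":0,"ay":0,"az":0,"grip":0}
  squeeze: 30

```text
t: 9.55
position: [0.5471, -0.2452, 0.4407]
ee_rot: [0.092, 0.996, 0.0, -0.0]
force: [0.4, -0.9, -1.0]
gripper_width: -0.003
grasp_force: 0.0
```

Run:
```python
from h import *
a=camera('side')[200:400,220:440];b=camera('wrist')
cv2.imwrite('pics/p4.png',np.hstack([cv2.resize(a,(400,400)),cv2.resize(b,(400,400))])[:,:,::-1]);print(read_state()['t'])
```

```text
9.65
```

View pics/p4.png

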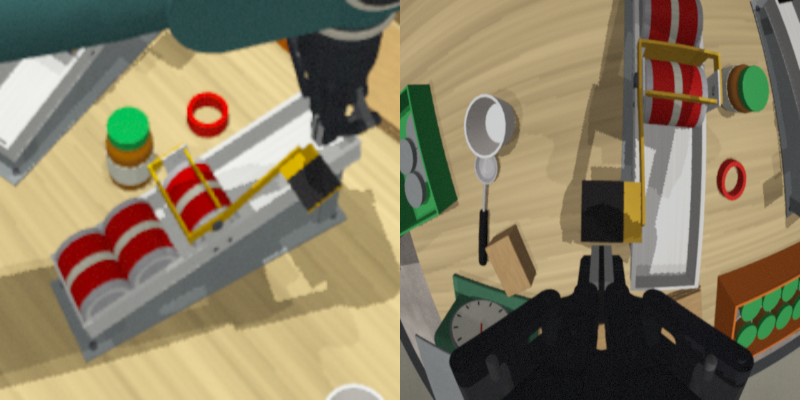

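Two tins are at the foot, the third is behind the shut gate, the lever is up and the gripper is clear.

```bash
python3 -c "
from rig import *
print(job_done())"
```

```text
the job is handed in; nothing more can be done
None
```

I pressed and released the red lane's lever twice, and the job is handed in (no verdict came back): in the last pictures two red tins are at the foot, the third waits behind the shut gate, the lever is up and the gripper is clear.

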